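Load two finds trays into a self-levelling tray lift

ROBOT

A 7-joint arm with a two-finger parallel gripper is mounted at the origin on the work surface. World frame = base frame: x ahead of the robot, y to its left, z up, the work surface at z = 0. Lengths are in m, angles in rad, forces in N, time in s.
With the tool pointing down it reaches from about 0.4 to 0.9 m from the base axis. Payload 5.5 kg.
Tool frame: the origin (TCP) lies on the centre line of the jaws, within the pads' length; the fingertips stand 14 mm ahead of it and the grasp point (between the pads) lies 5 mm behind it; z points along the fingers, x is the direction in which the jaws open and shut, and the axes are right-handed (so a half turn about z gives the same grasp; the last joint's range is limited). The gripper opens to 85 mm and grips with 20 to 120 N. Pads are 22 mm wide; open, the fingers measure 114 mm over their backs; the gripper's body (76 mm by 85 mm) begins 54 mm behind the grasp point. The pads swing forward as they close: fully open they stand 13 mm farther back than shut.
Start: joints at [1.577, 0.501, -0.427, 1.55, 0.221, 1.138, -0.21], TCP at [0.165, -0.629, 0.245] pointing down, gripper open.
Joint ranges: [-2.88, 2.88], [-0.31, 2.03], [-1.54, 1.56], [0.2, 2.42], [-1.41, 4.55], [0.19, 2.02], [-2.57, 2.57]. Speed limits (rad/s): [2.57, 2.57, 3.14, 3.14, 3.14, 3.14, 3.14].

INTERFACE

Orientations are given as a 3x3 rotation matrix whose columns are the frame's x, y, z axes.
In Python, from rig import robot gives the robot as it stands. The module is installed in compiled form; this text tells all that it offers.
- The arm moves only by the tool arm_command, never from a script. Its argument "motion" is text: rows parted by semicolons, each of 7 numbers parted by spaces: the finger opening in mm, from 0 to 85.4, then the shift along the tool's x, y, z in mm, then the turn, a rotation vector about the tool's x, y, z in rad. In form: jaw dx dy dz rx ry rz; .... A call has 1 to 10 rows; each row is the pose to reach, as a shift and turn from the pose commanded when the call began, along the tool's axes at that moment; what a row does not reach only later rows make up. A row lasts 1/8 s, in which the tool goes at most 62.5 mm and 10.7 degrees, less where a joint would pass 70% of its speed; a pose out of reach is approached as far as the arm can. A call with a gripper value outside its range is refused whole. The fingers move at their own pace and stop on an object; "newtons" is the grip in N (left out, the last holds). Time passes only in rows, so rows that repeat a pose let the fingers close. It gives the time, the measured TCP pose, the force and the opening at its end, in the units of the state.
- robot.state(): the state, without advancing time (a new reading comes with each control period).
- robot.read_camera(name): name is "scene" or "side" or "wrist"; returns a dict with "color" (420x560x3 uint8, blue, green, red), "fx", "fy", "cx", "cy" (pixels), "rvec" (rotation vector, rad) and "tvec" (3), from world to camera coordinates, as OpenCV has them. Camera axes: x right, y down, z forward; pixel columns grow to the right and rows downward; lengths in m; the calibration is good to about 2 mm. A picture is of the moment at which its call begins. There is no depth.
- robot.finish_job(): hands the job in, once; it reports no verdict.
The state is a dict: "time_s": time; "joint_positions": joint angles; "joint_velocities": joint speeds; "joint_torque": joint torques, N m; "eef_pos": TCP position; "ee_rot": TCP orientation; "force": force on the tool from outside, world axes, zero at the start; "ft_torque": the same for the moment, N m; "opening": finger opening in m.
Only numpy, scipy, OpenCV 4.12 (cv2) and the standard library are available. Lean on these libraries where they do the work, as an engineer would, in place of code of your own. Each camera call takes 0.05 s, during which the arm holds its last target. There are 200 camera calls.

TASK

Get the tray lift ready for loading by turning its height wheel until green fills the window, then slide the two finds trays off their shelves into the sprung well, one after the other, so that they end stacked level on the platform with the wheel still on green. The finds lie loose: push the trays, do not lift them or let them tip over, and leave the other things on the bench where they are.

Things in the scene. Friction and masses are not known exactly. Their poses are not given: they have to be found in the camera images.
- lift: Tray lift: grey sheet-metal cabinet fixed to the bench, 450 mm long (its y) and 131 mm deep (its x). Origin on the bench under the well's centre. +x points to the wheel housing; a level steel loading shelf lies on the +y side and one on the -y side, 125 mm above the bench, from |y| = 56 to 225 mm. Outer shelf ends are open.
- well_centre (a point): Centre of the lift's open well, at shelf height (125 mm); axes as the lift's. The well spans y = -56 to +56 mm and x = -61.7 to +61.7 mm. Two long side panels, inner faces at x = -61.7 and +61.7 mm, 4 mm thick, stand 6 mm above shelves and well as guide fences. Below shelf height the edge of the opposite shelf stops a tray pushed across.
- platform_top (a point): Centre of the top face of the sprung aluminium platform (119 x 106 mm) filling the well. Empty, its height follows the wheel: 2 mm below the shelves at wheel angle 0, 8.5 mm higher per rad. At the start it stands 4 to 10 mm above the shelves, so a tray would run against its edge.
- platform (a joint): How far the platform has sunk under load, m (0 empty, 0.08 at most). Spring 111 N/m, 0.3 N preload: each tray sinks it 22 to 27 mm, about its own height, so the next slides over its rim, 1 to 8 mm below the shelf. A tray coming off the shelf leans forward 10 to 15 degrees until its rear wall, pushed 5 to 10 mm past the shelf edge, drops in and it levels out.
- height_wheel (a joint): Height wheel angle, rad, counter-clockwise from above, range -0.5 to 1.6, friction 0.13 N m, stays where left. 0: green centred in the window, platform just below the shelves (loading). Positive: red comes into the window, platform higher (unloading); negative: yellow, platform lower. Green fills the window within 0.16 rad of 0.
- knob_grip (a point): Grip point of the wheel's upright black bar knob, on the wheel's vertical axis, 144 mm above the bench, 26 mm above the housing's cover, 126 mm from the well's centre along the lift's +x. Bar 13 mm thick (its x), 46 mm long (its y), top 14 mm above this point. The frame turns with the wheel; at angle 0 it is parallel to the lift's.
- wheel_window (a point): Centre of the black-framed window in the housing's cover, 24 x 22 mm, 38 mm from the wheel's axis on the side away from the well; the wheel's coloured sectors show through it.
- tray_white_centre (a point): Centre (11 mm above the underside) of the white finds tray: 120 mm (its x) by 100 mm (its y) by 22 mm high, about 0.3 kg, flat bottom, walls 6 mm, coins and buttons on foam below the rim. It starts on either shelf, its long side across the shelf with 1.7 mm play at each fence, and is pushed along the lift's y into the well.
- tray_blue_centre (a point): Centre (11 mm above the underside) of the blue finds tray, same size and mass, with potsherds; it starts on the other shelf.
- tub: Bystander: clear round plastic tub, 110 mm across, 60 mm high. Origin at the centre of its underside.
- jar: Bystander: white jar, 64 mm across, 75 mm high. Origin at the centre of its underside.
- tweezers: Bystander: steel tweezers lying on the bench, 135 mm long (x), 8 mm high.
- brush: Bystander: brush lying on the bench, 170 mm long (x).

How it is judged:
By the outcome, as a careful person would: the job done as asked, in the order asked, and still so for the second after the job is handed in, with the robot touching nothing.
It also fails if it takes over 64 s, if anything falls off the work surface, if the arm or the gripper's body presses on something with over 40 N, if the wrist force passes 120 N, or if a joint passes its speed limit or range.

## Working session

There is one attempt and no reset: what is moved stays moved. The work goes in short steps, Python scripts to look and compute and a tool call to move; the robot and the scene stay as the last step left them, time stands still between calls to the robot, and variables do not carry over. Pictures are saved under pics/ and viewed, about 8 in all and at most 12, crops included, and the job is handed in when it is done.

Besides the shell and the picture viewer there is one more tool, called as a command line: name --argument value ..., lists and objects as JSON in quotes. arm_command: Moves the arm, as the interface text tells. Its arguments: {"type":"object","properties":{"motion":{"type":"string"},"newtons":{"type":"number"}},"required":["motion"]}

```bash
mkdir -p pics; cat > h.py <<'E'
import numpy as np, cv2
from rig import robot
def cam(n):
    c=robot.read_camera(n); c['R']=cv2.Rodrigues(np.array(c['rvec'],float))[0]; c['t']=np.array(c['tvec'],float).ravel(); return c
def ray(c,u,v,z):
    d=c['R'].T@np.array([(u-c['cx'])/c['fx'],(v-c['cy'])/c['fy'],1]); o=-c['R'].T@c['t']
    return o+d*(z-o[2])/d[2]
def proj(c,p):
    q=c['R']@np.array(p)+c['t']; return q[0]/q[2]*c['fx']+c['cx'],q[1]/q[2]*c['fy']+c['cy']
E
python3 - <<'E'
from h import *
for n in ("scene","side"):
    c=cam(n); cv2.imwrite(f'pics/{n}0.png',c['color']); print(n,-c['R'].T@c['t'],c['R'][2],c['fx'])
    np.savez(f'{n}0.npz',**{k:c[k] for k in('color','fx','fy','cx','cy','R','t')})
print(robot.state())
E
```

```text
scene [ 1.02928507 -0.51891724  1.15117117] [-0.32638962  0.41643589 -0.84855817] 409.5737687927002
side [ 0.40110613 -1.03312608  1.08315515] [ 0.15514588  0.71532275 -0.68135389] 446.9191672869656
{'time_s': 0.1, 'joint_positions': array([ 1.57721138,  0.50176215, -0.42678028,  1.5513408 ,  0.22078914,
        1.13831372, -0.21032182]), 'joint_velocities': array([ 5.72376327e-04, -6.32824860e-05,  5.62151236e-04, -2.11952776e-03,
        5.44852646e-05, -5.71173823e-05,  1.38891785e-04]), 'joint_torque': array([-1.10871842e-02, -5.70805442e+01, -5.83857760e+00, -2.81745243e+01,
        1.04037012e-02,  5.68709293e-03,  4.06562378e-06]), 'eef_pos': array([ 0.16487604, -0.62811704,  0.24435752]), 'ee_rot': array([[ 2.53969121e-01, -9.67212247e-01, -3.94805338e-04],
       [-9.67210698e-01, -2.53969421e-01,  1.73146446e-03],
       [-1.77496212e-03, -5.78785602e-05, -9.99998423e-01]]), 'force': array([-0.21508929,  0.7257264 ,  0.98170417]), 'ft_torque': array([-0.02882348,  0.03072322,  0.02626743]), 'opening': 0.08549405896028034}
```

View pics/scene0.png

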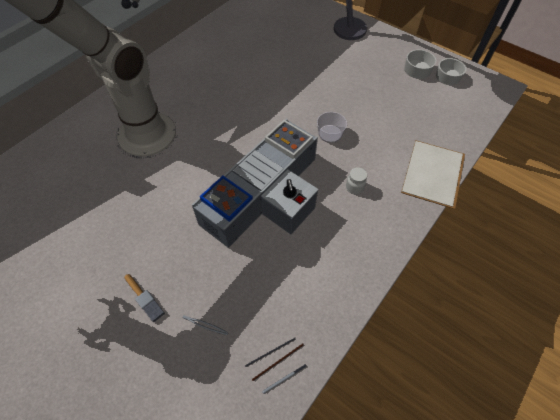

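View pics/side0.png

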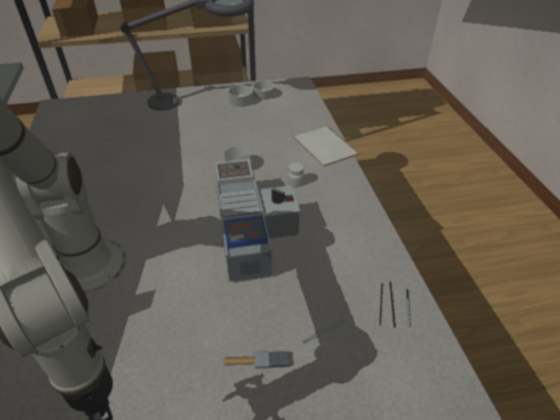

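The scene view shows the lift at about (190–320, 120–240): the blue tray on the near (-y) shelf at (227,197), white on the far shelf at (290,136), and the knob at (290,188) with red in the window at (300,198). The side view agrees. Next I'll measure them.

```bash
python3 - <<'E'
from h import *
for n,box in (("scene",(180,110,150,140)),("side",(200,150,110,135))):
    c=dict(np.load(f'{n}0.npz')); im=c['color']; hsv=cv2.cvtColor(im,cv2.COLOR_BGR2HSV)
    m=cv2.inRange(hsv,(108,120,60),(130,255,255))
    cs=cv2.findContours(m,0,2)[0]; k=max(cs,key=cv2.contourArea)
    r=cv2.convexHull(k); ap=cv2.approxPolyDP(r,4,True)[:,0]
    print(n,'blue',[ (tuple(p),ray(c,*p,.147)[:2].round(4)) for p in ap])
    mr=cv2.inRange(hsv,(0,120,60),(6,255,255))|cv2.inRange(hsv,(172,120,60),(180,255,255))
    ys,xs=np.nonzero(mr[box[1]:box[1]+box[3],box[0]:box[0]+box[2]]); print('red',len(xs))
x,y,w,h=180,110,150,140
a=np.load('scene0.npz')['color'][y:y+h,x:x+w]
cv2.imwrite('pics/crop.png',cv2.resize(a,None,fx=4,fy=4,interpolation=cv2.INTER_CUBIC))
E
```

```text
scene blue [((np.int32(221), np.int32(176)), array([ 0.4395, -0.0443])), ((np.int32(252), np.int32(196)), array([ 0.5601, -0.0413])), ((np.int32(229), np.int32(221)), array([ 0.564 , -0.1466])), ((np.int32(200), np.int32(199)), array([ 0.4479, -0.144 ]))]
red 43
side blue [((np.int32(266), np.int32(242)), array([ 0.5494, -0.1527])), ((np.int32(229), np.int32(247)), array([ 0.4424, -0.1512])), ((np.int32(226), np.int32(233)), array([ 0.4406, -0.0935])), ((np.int32(266), np.int32(237)), array([ 0.5531, -0.1329]))]
red 9
```

View pics/crop.png

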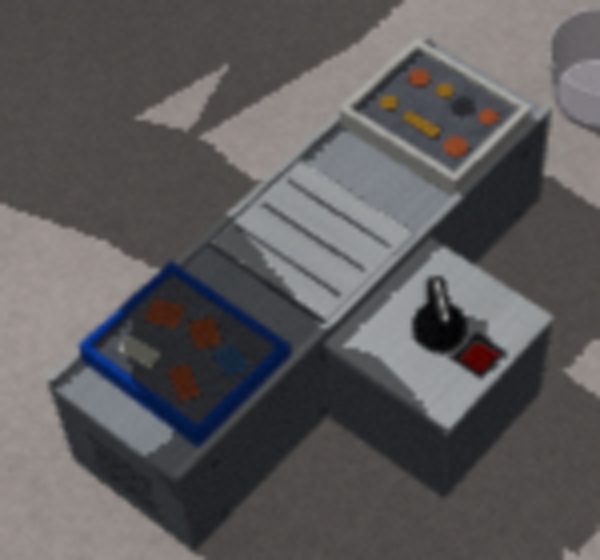

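```bash
python3 - <<'E'
from h import *
c=dict(np.load('scene0.npz'))
def q(pts,z): 
    r=np.array([ray(c,180+(u+.5)/4-.5,110+(v+.5)/4-.5,z)[:2] for u,v in pts]); return r
W=q([(427,42),(528,108),(455,188),(343,112)],.147);B=q([(172,265),(290,352),(200,440),(82,347)],.147)
print('W',W.round(4).tolist(),W.mean(0));print('B',B.round(4).tolist(),B.mean(0))
H=q([(432,243),(552,318),(447,428),(327,345)],.118);print('H',H.round(4).tolist(),H.mean(0))
print('win',q([(480,357)],.118),'end',q([(52,383),(182,470)],.131), 'far',q([(548,110)],.131),'knobtop',q([(437,283)],.158),'base',q([(440,330)],.118))
d=W.mean(0)-B.mean(0);print('dir',d,np.hypot(*d),np.degrees(np.arctan2(-d[0],d[1])))
from rig import robot
E
```

```text
W [[0.4536, 0.2615], [0.5621, 0.255], [0.5659, 0.1523], [0.4476, 0.1584]] [0.50729089 0.20681591]
B [[0.443, -0.0409], [0.5641, -0.0455], [0.5624, -0.1422], [0.4417, -0.1372]] [ 0.50278902 -0.09141652]
H [[0.5718, 0.1163], [0.6873, 0.1167], [0.6838, -0.0111], [0.5684, -0.0095]] [0.62780953 0.05308096]
win [[0.66550842 0.05382364]] end [[ 0.43728472 -0.16771302]
 [ 0.56144155 -0.16257105]] far [[0.56876863 0.27586707]] knobtop [[0.61510874 0.06450112]] base [[0.62699774 0.05454554]]
dir [0.00450187 0.29823242] 0.29826639832760504 -0.8648249214598261
```

arm_command --motion "85 -38 -44 -10 0 0 -0.1; 85 -76 -88 -20 0 0 -0.25; 85 -115 -133 -30 0 0 -0.4; 85 -154 -178 -36 0 0 -0.55; 85 -192 -222 -36 0 0 -0.7; 85 -231 -267 -36 0 0 -0.85; 85 -269 -311 -36 0 0 -1.0; 85 -308 -356 -36 0 0 -1.15; 85 -346 -400 -36 0 0 -1.3; 85 -385 -445 -36 0 0 -1.5"

```text
time_s: 1.35
eef_pos: [0.4982, -0.1421, 0.2813]
ee_rot: [[0.984, 0.177, -0.0], [0.177, -0.984, -0.001], [-0.0, 0.001, -1.0]]
force: [1.3, -1.4, -1.0]
opening: 0.0853
```

```bash
cat >> h.py <<'E'
def go(x,y,z,yaw=None):
    s=robot.state(); R=s['ee_rot']; p=s['eef_pos']; d=R.T@(np.array([x,y,z])-p)*1000
    a=np.arctan2(R[1,0],R[0,0]); 
    print('t',s['time_s'],'p',p.round(4),'yaw',np.degrees(a).round(1),'tool d mm',d.round(1),'F',s['force'].round(1),'open',round(s['opening'],4))
    if yaw is not None: print('rz',-((np.radians(yaw)-a+np.pi/2)%np.pi-np.pi/2), 'rotvec-tilt fix',cv2.Rodrigues(R.T@np.array([[np.cos(a),np.sin(a),0],[np.sin(a),-np.cos(a),0],[0,0,-1]]))[0].ravel().round(4))
E
python3 -c "
from h import *
go(.631,.051,.28,0)"
```

```text
t 1.35 p [ 0.4982 -0.1421  0.2813] yaw 10.2 tool d mm [ 164.9 -166.4    1.1] F [ 1.3 -1.4 -1. ] open 0.0853
rz 0.17835981904922882 rotvec-tilt fix [0.0007 0.0002 0.    ]
```

arm_command --motion "85 41 -42 0 0 0 -0.15; 85 82 -83 0 0 0 -0.3; 85 123 -125 0 0 0 -0.45; 85 165 -166 0 0 0 -0.6; 85 165 -166 0 0 0 -0.7; 85 165 -166 0 0 0 -0.7"

```text
time_s: 2.1
eef_pos: [0.6314, 0.0496, 0.2804]
ee_rot: [[0.642, 0.767, -0.002], [0.767, -0.642, 0.001], [-0.001, -0.002, -1.0]]
force: [0.6, -0.8, -1.2]
opening: 0.0853
```

```bash
python3 -c "
from h import *
go(.631,.051,.28,55)
c=cam('wrist'); cv2.imwrite('pics/w1.png',c['color']); np.savez('w1.npz',**{k:c[k] for k in('color','fx','fy','cx','cy','R','t')})
print(-c['R'].T@c['t'],c['R'][2]); print('proj knob top',proj(c,(.631,.051,.158)),'win',proj(c,(.669,.05,.118)))"
```

```text
t 2.1 p [0.6314 0.0496 0.2804] yaw 50.1 tool d mm [ 0.9 -1.2  0.4] F [ 0.6 -0.8 -1.2] open 0.0853
rz -0.08568814048665163 rotvec-tilt fix [-0.0016  0.0005 -0.    ]
[0.58080678 0.09010534 0.40980626] [ 0.19879425 -0.16717357 -0.96567792]
proj knob top (np.float64(278.1428033630191), np.float64(202.59452101065298)) win (np.float64(302.9349290865627), np.float64(222.98620252888315))
```

View pics/w1.png

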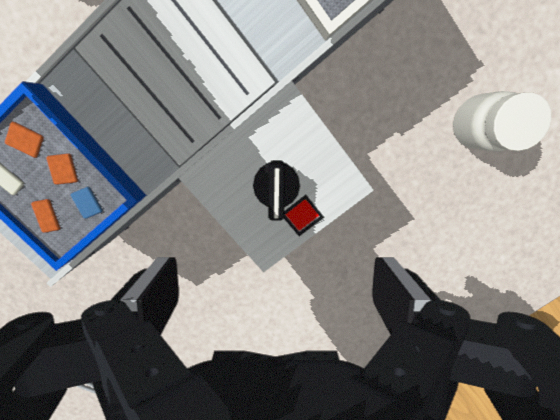

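The wrist view shows the knob bar's white line running from (277,168) to (276,217), and the window, solid red, at (303,215).

```bash
python3 -c "
from h import *
c=dict(np.load('w1.npz'))
g=cv2.inRange(c['color'],(150,150,150),(255,255,255))[155:225,262:292]
ys,xs=np.nonzero(g); l=cv2.fitLine(np.c_[xs+262,ys+155].astype(np.float32),2,0,.01,.01).ravel(); print(l,len(xs),ys.min()+155,ys.max()+155)
y0,y1=ys.min()+155,ys.max()+155
A=ray(c,l[2]+l[0]/l[1]*(y0-l[3]),y0,.158);B=ray(c,l[2]+l[0]/l[1]*(y1-l[3]),y1,.158)
print('knob',A,B,(A+B)/2,np.hypot(*(B-A)[:2]),'bar y dir deg',np.degrees(np.arctan2(*(A-B)[1::-1])))
print('win',ray(c,303,215.5,.118)); E=[ray(c,u,v,.118)[:2] for u,v in((301,95),(372,188),(263,271))]
print(E); e=E[1]-E[0];f=E[1]-E[2]; print(np.degrees(np.arctan2(e[1],e[0])),np.degrees(np.arctan2(-f[0],f[1])))
"
```

```text
[ 4.0939525e-02 -9.9916160e-01  2.7709091e+02  1.7496069e+02] 407 155 216
knob [0.6020352  0.07487699 0.158     ] [0.63812805 0.04220939 0.158     ] [0.62008162 0.05854319 0.158     ] 0.04868127214252869 bar y dir deg 137.85178552472723
win [0.66333069 0.05461051 0.118     ]
[array([0.57921834, 0.11969108]), array([0.68321984, 0.11905251]), array([ 0.68239103, -0.01057255])]
-0.35178981599921333 -0.36633772212730925
```

arm_command --motion "50 0 -8 40 0 0 0.04; 50 0 -8 80 0 0 0.04; 50 0 -8 110 0 0 0.04; 50 0 -8 130 0 0 0.04; 50 0 -8 138 0 0 0.04; 50 0 -8 138 0 0 0.04; 0 0 -8 138 0 0 0.04; 0 0 -8 138 0 0 0.04; 0 0 -8 138 0 0 0.04; 0 0 -8 138 0 0 0.04" --newtons 40

```text
time_s: 3.4
eef_pos: [0.6265, 0.0544, 0.1445]
ee_rot: [[0.672, 0.74, 0.003], [0.74, -0.672, 0.001], [0.002, 0.002, -1.0]]
force: [0.6, 0.9, 6.6]
opening: 0.0124
```

```bash
python3 -c "
from h import *
go(.625,.055,.142,-.5)"
```

```text
t 3.4 p [0.6265 0.0544 0.1445] yaw 47.8 tool d mm [-0.6 -1.5  2.5] F [0.6 0.9 6.6] open 0.0124
rz 0.8424062038679481 rotvec-tilt fix [ 0.0015 -0.0022 -0.    ]
```

arm_command --motion "0 0 0 0 0 0 0.12; 0 0 0 0 0 0 0.25; 0 0 0 0 0 0 0.38; 0 0 0 0 0 0 0.5; 0 0 0 0 0 0 0.62; 0 0 0 0 0 0 0.74; 0 0 0 0 0 0 0.85; 0 0 0 0 0 0 0.85; 0 0 0 0 0 0 0.85"

```text
time_s: 4.53
eef_pos: [0.6243, 0.0535, 0.1444]
ee_rot: [[1.0, -0.017, -0.002], [-0.017, -1.0, -0.002], [-0.002, 0.002, -1.0]]
force: [-6.0, -1.7, 11.4]
opening: 0.0126
```

```bash
python3 -c "
from h import *
go(.625,.055,.142,-.5)
c=cam('wrist'); cv2.imwrite('pics/w2.png',c['color']);s=cam('scene')
hs=cv2.cvtColor(s['color'],cv2.COLOR_BGR2HSV)
u,v=proj(s,(.6633,.0546,.118)); print(u,v); u=int(u);v=int(v); print(s['color'][v-4:v+5,u-4:u+5].tolist())"
```

```text
t 4.525 p [0.6243 0.0535 0.1444] yaw -1.0 tool d mm [ 0.7 -1.5  2.4] F [-6.  -1.7 11.4] open 0.0126
rz -0.008259479319645324 rotvec-tilt fix [0.0019 0.0021 0.    ]
299.1918546401309 198.32444970712893
[[[23, 21, 21], [48, 47, 46], [50, 50, 49], [25, 27, 25], [23, 25, 20], [28, 27, 26], [55, 53, 51], [76, 76, 74], [82, 81, 79]], [[39, 39, 36], [62, 59, 59], [34, 35, 33], [33, 39, 30], [33, 47, 27], [30, 39, 26], [26, 28, 24], [40, 39, 39], [65, 62, 61]], [[46, 45, 44], [35, 35, 34], [29, 35, 25], [27, 48, 18], [21, 47, 12], [23, 46, 16], [34, 47, 26], [25, 29, 23], [30, 30, 27]], [[34, 34, 32], [29, 35, 25], [27, 48, 20], [17, 46, 6], [16, 46, 7], [18, 45, 6], [22, 47, 11], [26, 45, 18], [29, 37, 24]], [[23, 30, 17], [23, 43, 14], [20, 46, 8], [18, 45, 6], [17, 46, 9], [17, 45, 3], [13, 43, 6], [22, 47, 12], [22, 44, 16]], [[31, 44, 25], [22, 45, 10], [18, 48, 8], [14, 44, 1], [17, 45, 2], [17, 46, 6], [17, 46, 5], [16, 42, 8], [16, 33, 10]], [[20, 25, 17], [14, 35, 7], [17, 44, 8], [18, 45, 5], [16, 44, 4], [19, 46, 8], [20, 45, 7], [17, 39, 7], [27, 30, 23]], [[45, 44, 43], [21, 24, 18], [16, 28, 13], [15, 39, 3], [15, 44, 5], [16, 45, 7], [17, 40, 12], [24, 29, 21], [54, 53, 52]], [[76, 75, 74], [55, 55, 54], [33, 32, 31], [20, 26, 18], [17, 36, 10], [17, 38, 8], [24, 30, 20], [47, 48, 45], [76, 75, 73]]]
```

View pics/w2.png

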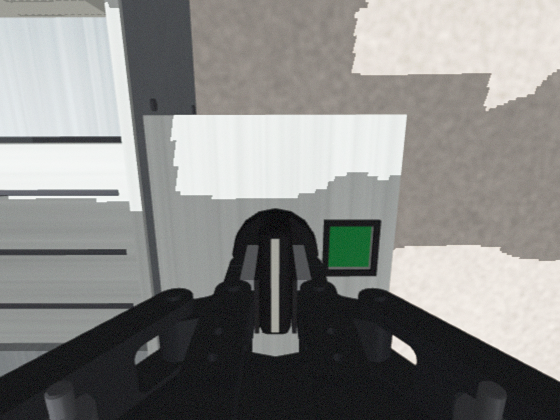

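The window is solid green (frame 322–380, 220–276), and the bar is parallel to the housing. Now I release and move behind the blue tray.

arm_command --motion "40 0 0 0 0 0 0; 40 0 0 0 0 0 0; 40 0 0 0 0 0 0; 45 0 0 -30 0 0 0; 50 0 0 -80 0 0 0; 50 -30 50 -95 0 0 0; 50 -60 100 -95 0 0 0; 50 -85 150 -95 0 0 0; 50 -110 200 -95 0 0 0; 50 -125 240 -95 0 0 0"

```text
time_s: 5.88
eef_pos: [0.4949, -0.1865, 0.2382]
ee_rot: [[1.0, -0.018, -0.001], [-0.018, -1.0, -0.001], [-0.001, 0.001, -1.0]]
force: [1.3, -0.8, -0.8]
opening: 0.0499
```

```bash
python3 -c "
from h import *
go(.500,-.184,.140,-1)
c=cam('wrist'); cv2.imwrite('pics/w3.png',c['color']); np.savez('w3.npz',**{k:c[k] for k in('color','fx','fy','cx','cy','R','t')})
m=cv2.inRange(cv2.cvtColor(c['color'],cv2.COLOR_BGR2HSV),(108,120,40),(130,255,255))
k=max(cv2.findContours(m,0,2)[0],key=cv2.contourArea)
print([(p.tolist(),ray(c,*p,.147)[:2].round(4)) for p in cv2.approxPolyDP(cv2.convexHull(k),6,True)[:,0]])"
```

```text
t 5.875 p [ 0.4949 -0.1865  0.2382] yaw -1.0 tool d mm [ 5.2 -2.7 98.2] F [ 1.3 -0.8 -0.8] open 0.0499
rz -0.0008680525055364541 rotvec-tilt fix [0.0009 0.0007 0.    ]
[([375, 0], array([ 0.5567, -0.0549])), ([364, 144], array([ 0.5546, -0.1393])), ([185, 144], array([ 0.4358, -0.1371])), ([174, 0], array([ 0.4369, -0.0527]))]
```

View pics/w3.png

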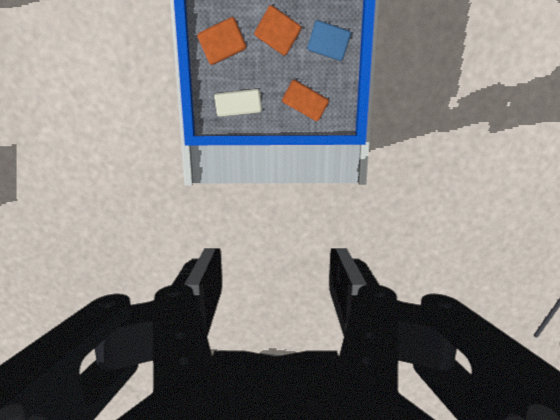

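The blue tray's rear rim is at row 144 (y ≈ -0.138) and its centre is at x ≈ 0.496. The fingers stand clear behind it. I lower them and start pushing.

arm_command --motion "50 1 0 50 0 0 0; 50 1 0 90 0 0 0; 50 1 0 98 0 0 0; 50 1 -15 98 0 0 0; 50 1 -25 98 0 0 0; 50 1 -33 98 0 0 0; 50 1 -41 98 0 0 0; 50 1 -49 98 0 0 0; 50 1 -57 98 0 0 0; 50 1 -65 98 0 0 0"

```text
time_s: 7.18
eef_pos: [0.4986, -0.1189, 0.1404]
ee_rot: [[1.0, -0.017, 0.0], [-0.017, -1.0, -0.0], [0.0, 0.0, -1.0]]
force: [-0.1, -3.4, 3.4]
opening: 0.0497
```

```bash
cat > b.py <<'E'
from h import *
c=cam('wrist')
m=cv2.inRange(cv2.cvtColor(c['color'],cv2.COLOR_BGR2HSV),(108,120,40),(130,255,255))
k=max(cv2.findContours(m,0,2)[0],key=cv2.contourArea)
print([(p.tolist(),ray(c,*p,.147)[:2].round(4)) for p in cv2.approxPolyDP(cv2.convexHull(k),6,True)[:,0]])
E
python3 -c "
from h import *
go(.5,-.004,.140,-1)
import b"
```

```text
t 7.175 p [ 0.4986 -0.1189  0.1404] yaw -1.0 tool d mm [  -0.6 -114.9    0.4] F [-0.1 -3.4  3.4] open 0.0497
rz 0.0005498680333935191 rotvec-tilt fix [ 0.0003 -0.0001 -0.    ]
[([445, 0], array([ 0.5567, -0.0175])), ([413, 260], array([ 0.5548, -0.1109])), ([118, 259], array([ 0.4349, -0.1084])), ([83, 0], array([ 0.4366, -0.0154]))]
```

arm_command --motion "50 0 -10 0 0 0 0; 50 0 -20 0 0 0 0; 50 0 -29 0 0 0 0; 50 0 -38 0 0 0 0; 50 0 -46 0 0 0 0; 50 0 -54 0 0 0 0; 50 0 -62 0 0 0 0; 50 0 -70 0 0 0 0; 50 0 -78 0 0 0 0; 50 0 -86 0 0 0 0"

```text
time_s: 8.48
eef_pos: [0.5002, -0.0327, 0.1404]
ee_rot: [[1.0, -0.017, 0.0], [-0.017, -1.0, -0.0], [0.0, 0.0, -1.0]]
force: [0.4, -1.7, 2.9]
opening: 0.0503
```

```bash
python3 -c "
from h import *
go(.5,-.004,.140,-1)
import b"
```

```text
t 8.475 p [ 0.5002 -0.0327  0.1404] yaw -1.0 tool d mm [ -0.6 -28.7   0.4] F [ 0.4 -1.7  2.9] open 0.0503
rz 0.0007823138146512143 rotvec-tilt fix [ 0.0002 -0.0003 -0.    ]
[([441, 0], array([0.5569, 0.0688])), ([414, 259], array([ 0.5567, -0.0243])), ([117, 258], array([ 0.4361, -0.0218])), ([87, 0], array([0.4394, 0.0708]))]
```

arm_command --motion "50 0 -7 0 0 0 0; 50 0 -14 0 0 0 0; 50 0 -20 0 0 0 0; 50 0 -25 0 0 0 0; 50 0 -29 0 0 0 0; 50 0 -31 0 0 0 0; 50 0 -31 0 0 0 0"

```text
time_s: 9.4
eef_pos: [0.5006, -0.0017, 0.1404]
ee_rot: [[1.0, -0.016, 0.0], [-0.016, -1.0, 0.0], [0.0, -0.0, -1.0]]
force: [-0.9, 0.6, -0.6]
opening: 0.05
```

```bash
python3 -c "
from h import *
go(.5,-.004,.140,-1)
import b
c=cam('wrist'); cv2.imwrite('pics/w4.png',c['color'])"
```

```text
t 9.4 p [ 0.5006 -0.0017  0.1404] yaw -0.9 tool d mm [-0.6  2.3  0.4] F [-0.9  0.6 -0.6] open 0.05
rz 0.0014109365962418075 rotvec-tilt fix [-0.0003 -0.0003  0.    ]
[([413, 14], array([0.5484, 0.0958])), ([390, 244], array([0.5469, 0.0135])), ([143, 244], array([0.4478, 0.0151])), ([117, 14], array([0.4491, 0.0974]))]
```

View pics/w4.png

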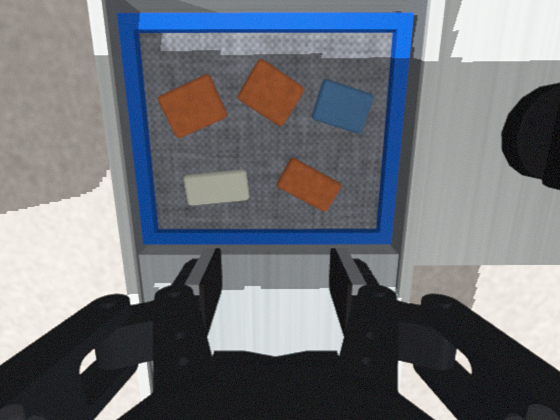

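Blue tray is level in the well, its rim about 4 mm below shelf height (corners (118,14), (413,14), (390,244), (143,244)). Next I back off, lift up and go over towards the white tray.

arm_command --motion "50 0 8 0 0 0 0; 50 0 10 -40 0 0 0; 50 0 0 -90 0 0 0; 50 0 -30 -100 0 0 0; 50 0 -60 -100 0 0 0; 50 0 -80 -100 0 0 0; 50 0 -80 -100 0 0 0"

```text
time_s: 10.38
eef_pos: [0.5017, 0.0789, 0.2405]
ee_rot: [[1.0, -0.014, 0.0], [-0.014, -1.0, 0.0], [0.0, -0.0, -1.0]]
force: [-0.3, -0.8, -0.1]
opening: 0.05
```

```bash
python3 -c "
from h import *
go(.504,.302,.240,-1); print(robot.state()['joint_positions'].round(2))
c=cam('wrist'); cv2.imwrite('pics/w5.png',c['color']); np.savez('w5.npz',**{k:c[k] for k in('color','fx','fy','cx','cy','R','t')})
print(-c['R'].T@c['t'])
for q in((.50,.207,.147),(.50,.262,.147),(.5,.055,.121)): print(proj(c,q))"
```

```text
t 10.375 p [0.5017 0.0789 0.2405] yaw -0.8 tool d mm [  -0.8 -223.1    0.6] F [-0.3 -0.8 -0.1] open 0.05
rz 0.0035615751204642887 rotvec-tilt fix [-0.0003 -0.0003  0.    ]
[ 0.57  0.35 -0.93  1.9   0.32  1.05 -0.51]
[0.50259527 0.14310873 0.3698633 ]
(np.float64(269.3797085463863), np.float64(10.27876500023163))
(np.float64(267.5714027925859), np.float64(-99.35956029022088))
(np.float64(273.42172700778013), np.float64(232.55595733996864))
```

View pics/w5.png

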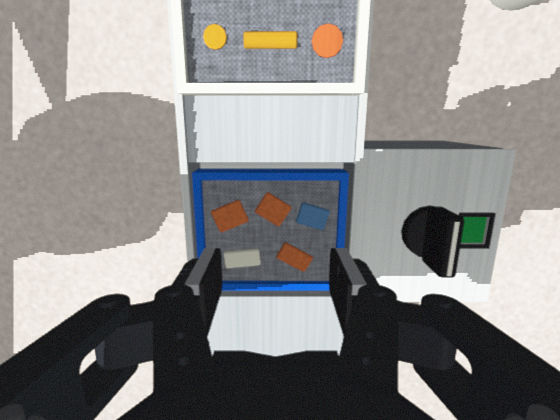

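The wheel is still green (474,230). The white tray's inner edge is at row ~94 (y ≈ 0.164), so its rear is at y ≈ 0.264 and its centre at x ≈ 0.501.

arm_command --motion "50 -2 -50 0 0 0 0; 50 -2 -105 0 0 0 0; 50 -2 -165 0 0 0 0; 50 -2 -210 0 0 0 0; 50 -2 -222 0 0 0 0; 50 -2 -222 40 0 0 0; 50 -2 -222 80 0 0 0; 50 -2 -222 100 0 0 0; 50 -2 -222 100 0 0 0"

```text
time_s: 11.55
eef_pos: [0.5034, 0.2979, 0.139]
ee_rot: [[1.0, -0.018, -0.002], [-0.018, -1.0, -0.002], [-0.002, 0.002, -1.0]]
force: [0.7, -0.6, 1.0]
opening: 0.0498
```

```bash
python3 -c "
from h import *
go(.504,.262,.140,-1)"
```

```text
t 11.55 p [0.5034 0.2979 0.139 ] yaw -1.0 tool d mm [ 1.2 35.9 -0.9] F [ 0.7 -0.6  1. ] open 0.0498
rz -0.0007404024463877334 rotvec-tilt fix [0.002  0.0024 0.    ]
```

arm_command --motion "50 0 10 0 0 0 0; 50 0 18 0 0 0 0; 50 0 26 0 0 0 0; 50 0 34 0 0 0 0; 50 0 43 0 0 0 0; 50 0 52 0 0 0 0; 50 0 61 0 0 0 0; 50 0 70 0 0 0 0; 50 0 79 0 0 0 0; 50 0 88 0 0 0 0"

```text
time_s: 12.8
eef_pos: [0.502, 0.2113, 0.1403]
ee_rot: [[1.0, -0.017, -0.0], [-0.017, -1.0, 0.0], [-0.0, -0.0, -1.0]]
force: [-0.0, 3.1, 1.9]
opening: 0.05
```

```bash
python3 -c "
from h import *
go(.504,.114,.140,-1)
c=cam('scene'); cv2.imwrite('pics/s6.png',cv2.resize(c['color'][110:250,180:330],None,fx=4,fy=4,interpolation=2))"
```

```text
t 12.8 p [0.502  0.2113 0.1403] yaw -0.9 tool d mm [ 3.6 97.3  0.3] F [-0.   3.1  1.9] open 0.05
rz 0.0009499330176789833 rotvec-tilt fix [-0.0001  0.     -0.    ]
```

View pics/s6.png

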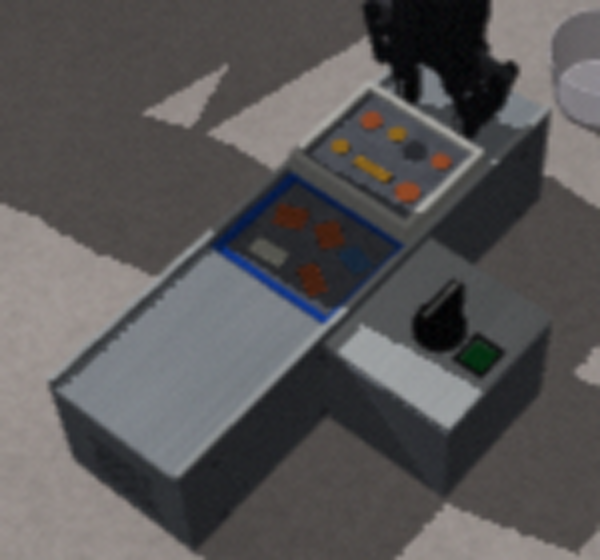

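The white tray is square between the fences, about to reach the well, and the blue tray is flat in the well. I keep pushing.

arm_command --motion "50 0 8 0 0 0 0; 50 0 16 0 0 0 0; 50 0 24 0 0 0 0; 50 0 32 0 0 0 0; 50 0 40 0 0 0 0; 50 0 48 0 0 0 0; 50 0 55 0 0 0 0; 50 0 62 0 0 0 0; 50 0 68 0 0 0 0; 50 0 74 0 0 0 0"

```text
time_s: 14.1
eef_pos: [0.5008, 0.1374, 0.1403]
ee_rot: [[1.0, -0.016, -0.0], [-0.016, -1.0, -0.0], [-0.0, 0.0, -1.0]]
force: [-0.3, 1.0, 1.1]
opening: 0.05
```

```bash
python3 -c "
from h import *
go(.5,.114,.140,-1)"
```

```text
t 14.1 p [0.5008 0.1374 0.1403] yaw -0.9 tool d mm [-0.4 23.4  0.3] F [-0.3  1.   1.1] open 0.05
rz 0.001035854025287053 rotvec-tilt fix [0.0003 0.     0.    ]
```

arm_command --motion "50 0 6 0 0 0 0; 50 0 12 0 0 0 0; 50 0 17 0 0 0 0; 50 0 21 0 0 0 0; 50 0 24 0 0 0 0; 50 0 26 0 0 0 0; 50 0 26 0 0 0 0"

```text
time_s: 14.98
eef_pos: [0.5004, 0.1118, 0.1403]
ee_rot: [[1.0, -0.017, 0.0], [-0.017, -1.0, -0.0], [0.0, 0.0, -1.0]]
force: [0.6, -0.4, 0.1]
opening: 0.0501
```

```bash
python3 -c "
from h import *
go(.5,.114,.140,-1)
a=[cam(n)['color'] for n in('scene','side')]
b=np.hstack([cv2.resize(a[0][110:250,180:330],(400,373),interpolation=2),cv2.resize(a[1][150:270,200:310],(342,373),interpolation=2)])
cv2.imwrite('pics/s7.png',b)"
```

```text
t 14.975 p [0.5004 0.1118 0.1403] yaw -1.0 tool d mm [-0.5 -2.2  0.3] F [ 0.6 -0.4  0.1] open 0.0501
rz 0.0007432914811393854 rotvec-tilt fix [ 0.0001 -0.     -0.    ]
```

View pics/s7.png

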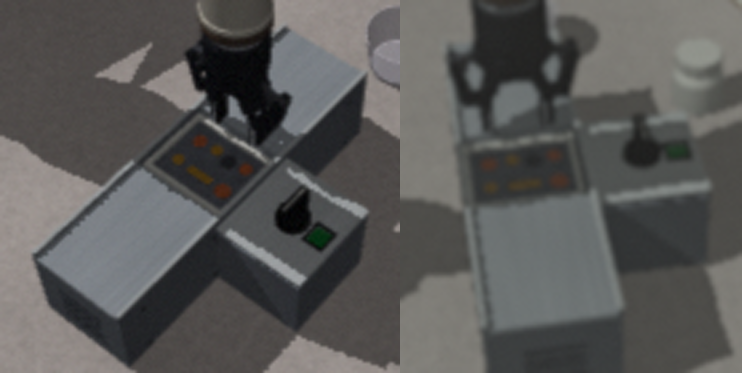

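The white tray appears to be in the well with its rear dropped, and the window is green. I retreat and check from above.

arm_command --motion "50 0 -8 0 0 0 0; 50 0 -10 -40 0 0 0; 50 0 0 -90 0 0 0; 50 0 40 -120 0 0 0; 50 0 90 -120 0 0 0; 50 0 125 -120 0 0 0; 50 0 125 -120 0 0 0; 50 0 125 -120 0 0 0"

```text
time_s: 16.08
eef_pos: [0.4984, -0.0118, 0.2604]
ee_rot: [[1.0, -0.015, 0.0], [-0.015, -1.0, 0.001], [0.0, -0.001, -1.0]]
force: [-0.6, -0.5, -0.3]
opening: 0.0502
```

```bash
python3 -c "
from h import *
go(.5,0,.260,-1)
c=cam('wrist'); cv2.imwrite('pics/w8.png',c['color']); np.savez('w8.npz',**{k:c[k] for k in('color','fx','fy','cx','cy','R','t')})
print(-c['R'].T@c['t'])"
```

```text
t 16.075 p [ 0.4984 -0.0118  0.2604] yaw -0.9 tool d mm [  1.5 -11.8   0.4] F [-0.6 -0.5 -0.3] open 0.0502
rz 0.0019861905125062584 rotvec-tilt fix [-0.0007 -0.0003  0.    ]
[0.49934805 0.05242166 0.38981568]
```

View pics/w8.png

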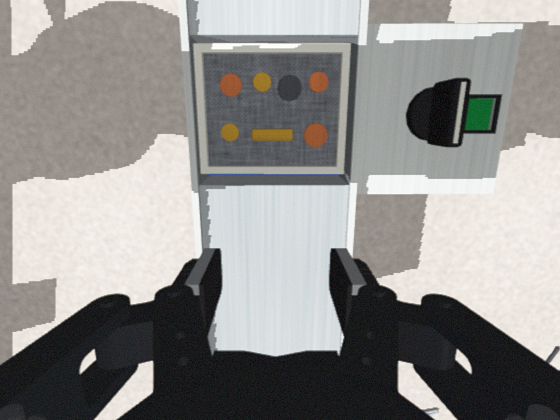

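The white tray lies within the well on all sides (corners about (192,43), (351,43), (346,173), (200,173)) and the window is green at (481,114). A rough level check from the rim widths:

```bash
python3 -c "
from h import *
c=dict(np.load('w8.npz'))
for a,b in (((192,43),(351.5,43)),((200,173.5),(346,173.5))):
    for z in(.115,.12,.125,.13): print(z,np.linalg.norm(ray(c,*a,z)-ray(c,*b,z)).round(4),ray(c,*a,z)[1].round(4),end=' | ')
    print()
n=cam('scene');o=dict(np.load('scene0.npz'))
d=cv2.absdiff(n['color'],o['color']).max(2)
for nm,(x,y,w,h) in dict(tub=(315,112,34,32),jar=(344,165,26,30),brush=(120,270,46,55),tw=(180,312,50,24)).items(): print(nm,d[y:y+h,x:x+w].mean().round(1))
"
```

```text
0.115 0.1223 0.1099 | 0.12 0.1201 0.1089 | 0.125 0.1178 0.1078 | 0.13 0.1156 0.1068 | 
0.115 0.1237 0.0091 | 0.12 0.1214 0.0099 | 0.125 0.1192 0.0107 | 0.13 0.1169 0.0115 | 
tub 3.1
jar 3.7
brush 10.7
tw 45.3
```

```bash
python3 -c "
from rig import robot
print(robot.finish_job())"
```

```text
the job is handed in; nothing more can be done
None
```

The tray lift is loaded, and I handed the job in at about 16 s of the 64 s allowed. I turned the height wheel about 0.85 rad clockwise to green. Then I pushed the blue tray from the -y shelf into the well, and the white tray from the +y shelf on top of it.

**Last checks:**
- **Wheel:** green fills the window.
- **Trays:** the white tray sits inside the well on all sides. Its rim heights, estimated from one picture, are about 120 mm on one edge and 123 mm on the other. That is level within measuring error, at or just below shelf height. The blue tray lay level before the white one went in; it is now hidden beneath it.
- **Finds:** those in the white tray are all still in place.
- **Forces:** measured forces stayed small, at most about 12 N while gripping the knob and about 3 N while pushing.
- **Bystanders:** the tub and jar look unchanged. The comparison for the tweezers and brush was not conclusive, with larger picture differences that I put down to the arm's moving shadow. The arm only passed well above the bench and never worked near them.

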